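# Fit the adjustable wrench and tighten the shaker's deck nut

## Robot

A 7-joint arm with a two-finger parallel gripper is mounted at the origin on the work surface. World frame = base frame: x ahead of the robot, y to its left, z up, the work surface at z = 0. Lengths are in m, angles in rad, forces in N, time in s.
With the tool pointing down it reaches from about 0.4 to 0.875 m from the base axis. Payload 6.5 kg.
Tool frame: the origin (TCP) lies on the front face of the gripper's body, between the roots of the fingers; the fingertips stand 73 mm ahead of it and the grasp point (between the pads) lies 54 mm ahead of it; x points along the fingers, z is the direction in which the jaws open and shut, and the axes are right-handed (so a half turn about x gives the same grasp; the last joint's range is limited). The gripper opens to 85 mm and grips with 20 to 120 N. Pads are 22 mm wide; open, the fingers measure 114 mm over their backs; the gripper's body (76 mm by 85 mm) begins 54 mm behind the grasp point. The pads swing forward as they close: fully open they stand 13 mm farther back than shut.
Start: joints at [1.212, 0.536, -0.004, 1.538, 0.003, 1.067, -0.071], TCP at [0.188, -0.622, 0.304] pointing down, gripper open.
Joint ranges: [-2.7, 2.7], [-0.37, 2.16], [-1.27, 1.26], [0.24, 2.4], [-1.31, 4.45], [0.19, 1.91], [-2.76, 2.76]. Speed limits (rad/s): [2.39, 2.39, 3.14, 3.14, 3.14, 3.14, 3.14].

## Interface

Orientations are given as a rotation vector (axis times angle).
In Python, from plant import robot gives the robot as it stands.
- The arm moves only by the tool arm_command, never from a script. Its argument "plan" is one flat list of numbers, 7 for each row, row after row: the shift along the tool's x, y, z in cm, then the turn, a rotation vector about the tool's x, y, z in degrees, then the opening, from 0 (shut) to 1 (fully open). A call has exactly 5 rows; each row shifts and turns the commanded pose from where the row before left it, along the tool's axes as they then stand; what a row does not reach is not made up. A row lasts 1/12 s, in which the tool goes at most 41.7 mm and 7.16 degrees, less where a joint would pass 70% of its speed; a pose out of reach is approached as far as the arm can. A call is refused whole if a number of a shift passes 4.17 or a number of a turn 7.16, either way. A call with a gripper value outside its range is refused whole. The fingers move at their own pace and stop on an object; "force" is the grip in N (left out, the last holds). Time passes only in rows, so rows that do not move let the fingers close, or fill a call up. It gives the time, the measured TCP pose, the force and the opening at its end, in the units of the state.
- robot.sense(): the state, without advancing time (a new reading comes with each control period).
- robot.capture(name): name is "side" or "top" or "wrist"; returns the picture (480x640x3 uint8, red, green, blue); there is no depth.
- robot.camera_model(name): a dict with "fx", "fy", "cx", "cy" (pixels), "T" (4x4, takes a point from camera to world coordinates). Camera axes: x right, y down, z forward; pixel columns grow to the right and rows downward; lengths in m; the calibration is good to about 2 mm. A picture is of the moment at which its call begins: read the wrist's pose just before it. camera_model takes no time and is no camera call; for the wrist camera it gives the pose at the moment of the call.
- robot.hand_in(): hands the job in, once; it reports no verdict.
The state is a dict: "time": time; "joint_pos": joint angles; "qd": joint speeds; "joint_torque": joint torques, N m; "tool_pos": TCP position; "tool_rot": TCP orientation; "ft_force": force on the tool from outside, world axes, zero at the start; "moment": the same for the moment, N m; "gripper_width": finger opening in m.
Only numpy, scipy, OpenCV 4.12 (cv2) and the standard library are available. Lean on these libraries where they do the work, as an engineer would, in place of code of your own. Each camera call takes 0.05 s, during which the arm holds its last target. There are 200 camera calls.

## Task

An adjustable wrench has been left lying around the hexagon nut that holds the shaker's deck, with its jaws too wide. Roll the wrench's worm until the jaws just fit the nut, then use the wrench to turn the nut clockwise (seen from above) until it comes up tight against its stop. Work with light pressure and never force the wrench or touch the nut itself; leave the wrench flat on the nut, still fitting it, and disturb nothing else.

Things in the scene. Friction and masses are not known exactly. Their poses are not given: they have to be found in the camera images.
- wrench: Steel adjustable wrench, 178 x 81 x 16 mm, loose, about 0.5 kg, lying flat on the deck around the nut. Origin: on its underside, at the nut's axis once the jaws fit. +x points out of the mouth (jaw tips at x = +20 mm, mouth's closed end at x = -23 mm), handle to -x, z up. Fixed jaw's face at y = +18 mm, movable jaw on the -y side. Head: x -64 to -23 mm, y -32 to +34 mm, top at 16 mm.
- worm_top (a point): Topmost point of the wrench's worm: a dark knurled roller, 16 mm in diameter, 22 mm long, axle along the wrench's y. It lies 20 mm above the wrench's underside at x = -41, y = -12 mm in its frame; axes as the wrench's. It stands 4 mm proud of the head's top; the nut is lower still. Press a fingertip on it lightly (8 to 15 N) and draw it along the wrench's x.
- worm_center (a point): Middle of the worm, 8 mm below its top. A fingertip drawn over the top towards the mouth (+x of the wrench) rolls the worm and closes the jaws by 0.075 mm per mm of stroke (several strokes of about 20 mm, lifted between); towards -x opens them. It rolls at 3 to 5 N; once the jaws bite it stops, the drag grows past 6 N and the fingertip skids. It stays where left and holds the jaws.
- jaw (a joint): Travel of the movable jaw in m, noisy: 0 when the mouth is 41 mm wide, growing as it closes (mouth = 41 mm minus this). 0 to 0.0018 at the start, with 1 to 3 mm free on each side of the nut; about 0.005 when the jaws sit on the nut.
- handle_point (a point): Middle of the wrench's handle 135 mm from the wrench's origin (x = -135 mm), 8 mm above its underside; axes as the wrench's. Push the handle sideways here, from its -y side, near the deck, with less than 30 N. The handle is 26 mm wide, from 1 to 15 mm above the deck, and ends at x = -158 mm.
- nut_top (a point): Centre of the top of the hexagon steel nut, on its vertical axis, 16 mm above the deck. The nut is 36 mm across flats, 42 mm across corners, 14 mm high, and its stud end makes 16 mm.
- nut (a joint): Angle of the nut in rad, growing clockwise seen from above; 0 to 0.03 at the start, stop at 0.70 (tight). It is stiff: it takes about 0.4 N m (3 N at handle_point) to turn, and stays where it is left.
- deck (a joint): Height of the shaker's deck in m, about 0 at rest. The deck is a flat 300 x 300 mm aluminium plate centred on the nut, top about 110 mm above the bench, on soft mounts: it goes straight down about 1 mm for each 4 N pressed on it, at most 10 mm.
- shaker: The shaker's white housing, fixed, 250 x 250 mm, carrying the deck; origin on the bench under the nut's axis.
- jar_center (a point): Small white jar standing on the deck, 40 mm across, 45 mm high; not to be disturbed. Point half-way up.
- collar_center (a point): Steel ring lying on the deck, 34 mm across, 10 mm high; not to be disturbed. Point half-way up.
- reagent: Amber bottle, 70 mm across, 150 mm high, right of the shaker; origin under it.
- beaker: Glass beaker, 72 mm across, 90 mm high, right of the shaker; origin under it.
- tipbox: Grey open box, 120 x 85 x 55 mm, left of the shaker; origin under it.
- tuberack: White tube rack with capped tubes, 100 x 200 x 100 mm, to the left; origin under it.
- dish: White dish, 90 mm across, 18 mm high, to the left; origin under it.
Mind the look-alikes: they are no part of the job. There is more than one size of the wrench; the job needs the smaller.

How it is judged:
By the outcome, as a careful person would: the job done as asked, in the order asked, and still so for the second after the job is handed in, with the robot touching nothing.
It also fails if it takes over 69 s, if anything falls off the work surface, if the arm or the gripper's body presses on something with over 40 N, if the wrist force passes 120 N, or if a joint passes its speed limit or range.

## Working session

There is one attempt and no reset: what is moved stays moved. The work goes in short steps, Python scripts to look and compute and a tool call to move; the robot and the scene stay as the last step left them, time stands still between calls to the robot, and variables do not carry over. Pictures are saved under pics/ and viewed, about 8 in all and at most 12, crops included, and the job is handed in when it is done.

Besides the shell and the picture viewer there is one more tool, called after "Call:" by a JSON object that holds its "method" and its "body". arm_command: Moves the arm, as the interface text tells. Its arguments: {"type":"object","properties":{"plan":{"type":"array"},"force":{"type":"number"}},"required":["plan"]}

```bash
ls; mkdir -p pics; python3 - <<'E'
from plant import robot
import cv2,numpy as np
np.set_printoptions(precision=4,suppress=True)
print({k:np.round(v,3) for k,v in robot.sense().items()})
for n in("top","side"):
    m=robot.camera_model(n);print(n,m["fx"],m["fy"],m["cx"],m["cy"]);print(m["T"])
    cv2.imwrite(f"pics/{n}0.png",robot.capture(n)[:,:,::-1])
E
```

```text
pics
{'time': np.float64(0.0), 'joint_pos': array([ 1.212,  0.537, -0.004,  1.539,  0.003,  1.067, -0.071]), 'qd': array([-0.001, -0.   ,  0.   ,  0.   , -0.   , -0.   ,  0.001]), 'joint_torque': array([ -0.   , -58.34 ,   1.049, -25.91 ,   0.012,   0.01 ,  -0.   ]), 'tool_pos': array([ 0.187, -0.622,  0.303]), 'tool_rot': array([ 0.992,  1.335, -0.99 ]), 'ft_force': array([0.244, 0.189, 1.299]), 'moment': array([ 0.025, -0.044, -0.004]), 'gripper_width': np.float64(0.085)}
top 480.30215393106573 480.30215393106573 323.4731056913116 242.1541782027512
[[-0.0246 -0.9855  0.1681  0.3258]
 [-0.9995  0.0278  0.0165  0.0163]
 [-0.0209 -0.1676 -0.9856  1.2532]
 [ 0.      0.      0.      1.    ]]
side 518.3497142359998 518.3497142359998 319.29599381581875 233.87273323329484
[[ 0.9601 -0.2258  0.1647  0.3005]
 [-0.2791 -0.7431  0.6082 -0.8019]
 [-0.0149 -0.63   -0.7765  1.1574]
 [ 0.      0.      0.      1.    ]]
```

View pics/top0.png

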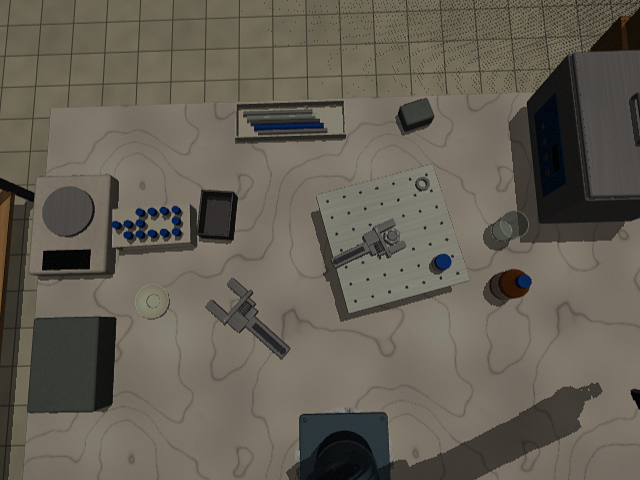

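View pics/side0.png

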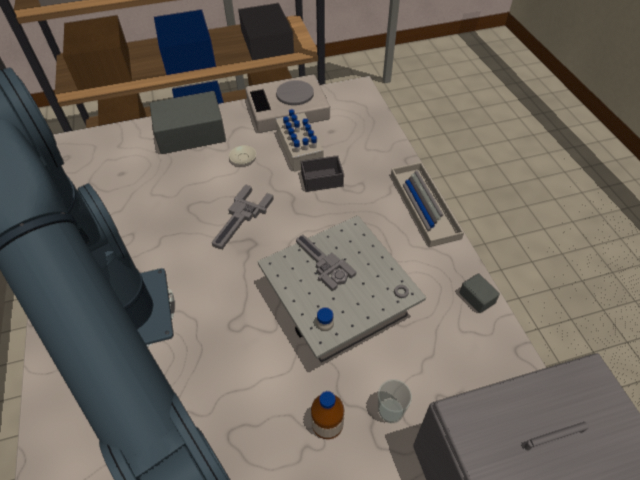

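```bash
cat > h.py <<'E'
from plant import robot
import cv2,numpy as np
from scipy.spatial.transform import Rotation as R
np.set_printoptions(precision=4,suppress=True)
def ray(m,u,v,z):
    T=np.array(m["T"]);d=T[:3,:3]@np.array([(u-m["cx"])/m["fx"],(v-m["cy"])/m["fy"],1.])
    return T[:3,3]+d*(z-T[2,3])/d[2]
def proj(m,p):
    T=np.array(m["T"]);q=T[:3,:3].T@(np.array(p)-T[:3,3]);return np.array([m["fx"]*q[0]/q[2]+m["cx"],m["fy"]*q[1]/q[2]+m["cy"]])
def st():
    s=robot.sense();M=R.from_rotvec(s["tool_rot"]).as_matrix();return s,M
def crop(name,img,x,y,w,h,k):
    cv2.imwrite("pics/"+name,cv2.resize(img[y:y+h,x:x+w,::-1],None,fx=k,fy=k,interpolation=cv2.INTER_CUBIC))
E
python3 - <<'E'
from h import *
m=robot.camera_model("top")
for u,v,z in((391,237,.126),(335,262,.12),(442,262,.155),(422,184,.12)):print(ray(m,u,v,z))
s,M=st();print(M);w=robot.camera_model("wrist");print(w["fx"],w["cx"],w["cy"]);T=np.array(w["T"]);print(T, M.T@T[:3,:3],M.T@(T[:3,3]-s["tool_pos"]))
E
```

```text
[ 0.5259 -0.1257  0.126 ]
[0.4705 0.0091 0.12  ]
[ 0.4593 -0.2357  0.155 ]
[ 0.6558 -0.2079  0.12  ]
[[-0.0006  0.9574  0.2887]
 [ 0.0015  0.2887 -0.9574]
 [-1.     -0.0001 -0.0016]]
385.0502686667767 319.7030243093055 239.3062673178335
[[ 0.2887 -0.9181 -0.2718  0.2562]
 [-0.9574 -0.2772 -0.0806 -0.601 ]
 [-0.0013  0.2835 -0.959   0.373 ]
 [ 0.      0.      0.      1.    ]] [[-0.0003 -0.2834  0.959 ]
 [-0.0001 -0.959  -0.2834]
 [ 1.     -0.0002  0.0002]] [-0.0699  0.0718 -0.0003]
```

Call:
{"method": "arm_command", "body": {"plan": [0, 1, -0.9, 0, 0, 0, 0, 0, 2.2, -2.0, 0, 0, 0, 0, 0, 2.5, -2.3, 0, 0, 0, 0, 0, 2.5, -2.3, 0, 0, 0, 0, 0, 2.5, -2.3, 0, 0, 0, 0], "force": 30}}

```text
time: 0.52
tool_pos: [0.2621, -0.496, 0.3035]
tool_rot: [0.992, 1.334, -0.991]
ft_force: [0.6, 0.1, 0.9]
gripper_width: 0.0256
```

Call:
{"method": "arm_command", "body": {"plan": [0, 2.5, -2.3, 0, 0, 0, 0, 0, 2.5, -2.3, 0, 0, 0, 0, 0, 2.5, -2.3, 0, 0, 0, 0, 0, 2.5, -2.3, 0, 0, 0, 0, 0, 2.5, -2.3, 0, 0, 0, 0]}}

```text
time: 0.93
tool_pos: [0.3486, -0.3498, 0.3037]
tool_rot: [0.991, 1.334, -0.991]
ft_force: [-0.0, -0.1, 0.2]
gripper_width: 0.0003
```

Call:
{"method": "arm_command", "body": {"plan": [0, 2.5, -2.3, 0, 0, 0, 0, 0, 2.5, -2.3, 0, 0, 0, 0, 0, 2.5, -2.3, 0, 0, 0, 0, 0, 2.5, -2.3, 0, 0, 0, 0, 0, 2.5, -2.3, 0, 0, 0, 0]}}

```text
time: 1.35
tool_pos: [0.4351, -0.2036, 0.3037]
tool_rot: [0.991, 1.334, -0.991]
ft_force: [-0.3, -0.5, 0.0]
gripper_width: -0.0
```

Call:
{"method": "arm_command", "body": {"plan": [0, 2.5, -2.3, -1.5, 0, 0, 0, 0, 2.5, -2.3, -1.5, 0, 0, 0, 0, 2.5, -2.3, -1.5, 0, 0, 0, 0, 1.9, -1.8, -1, 0, 0, 0, 0, 0, 0, 0, 0, 0, 0]}}

```text
time: 1.77
tool_pos: [0.4975, -0.0863, 0.3039]
tool_rot: [0.914, 1.372, -0.908]
ft_force: [-0.0, 1.2, 0.9]
gripper_width: -0.0001
```

```bash
python3 - <<'E'
from h import *
s,M=st();w=robot.camera_model("wrist");i=robot.capture("wrist")
print(s["time"],s["tool_pos"],M,s["ft_force"],s["gripper_width"]);print(w)
np.savez("w1.npz",**w);cv2.imwrite("pics/w1.png",i[:,:,::-1])
E
```

```text
1.7667 [ 0.4975 -0.0863  0.3039] [[ 0.0015  0.9218  0.3876]
 [ 0.0032  0.3876 -0.9218]
 [-1.      0.0027 -0.0024]] [-0.0145  1.2126  0.9415] -9.452317660819934e-05
{'fx': 385.0502686667767, 'fy': 385.0502686667767, 'cx': 319.7030243093055, 'cy': 239.3062673178335, 'T': array([[ 0.3875, -0.8845, -0.2597,  0.5635],
       [-0.9219, -0.3725, -0.1069, -0.0584],
       [-0.0022,  0.2809, -0.9597,  0.374 ],
       [ 0.    ,  0.    ,  0.    ,  1.    ]])}
```

View pics/w1.png

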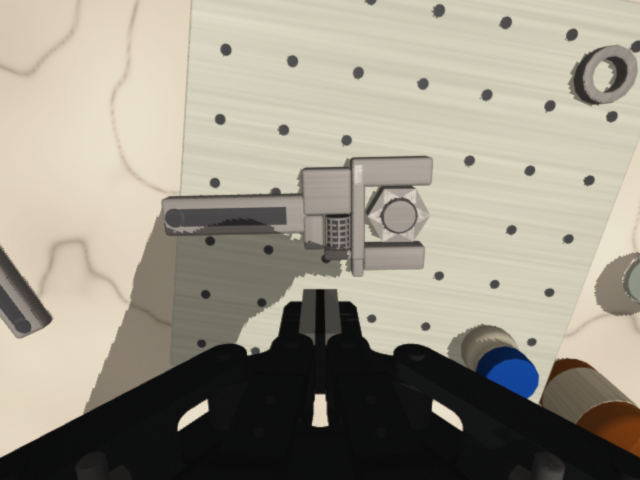

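```bash
python3 - <<'E'
from h import *
w=dict(np.load("w1.npz"));s,M=st()
Q={k:ray(w,u,v,z) for k,u,v,z in(("nut",400,215,.126),("worm",339,231,.13),("hL",165,216,.125),("hR",303,214,.125),("jfo",362,158,.126),("jfo2",430,157,.126),("jf_in",400,186,.126),("jm_in",400,245,.126))}
for k,p in Q.items():print(k,p,(M.T@(p-s["tool_pos"])*100))
for a,b in(("hL","hR"),("jfo","jfo2"),("hL","nut")):
  d=Q[b]-Q[a];print(a,b,np.degrees(np.arctan2(d[1],d[0])),np.linalg.norm(d))
print("toolz",np.degrees(np.arctan2(M[1,2],M[0,2])))
E
```

```text
nut [ 0.5323 -0.1283  0.126 ] [17.7587  1.8166  5.0028]
worm [ 0.5076 -0.0951  0.13  ] [17.3634  0.8176  0.9839]
hL [0.4711 0.0146 0.125 ] [ 17.8792   1.6663 -10.5375]
hR [ 0.5079 -0.0692  0.125 ] [17.8672  1.837  -1.3904]
jfo [ 0.5561 -0.0899  0.126 ] [17.7643  5.4914  2.3746]
jfo2 [ 0.5733 -0.1292  0.126 ] [17.7586  5.5685  6.6637]
jf_in [ 0.5495 -0.1199  0.126 ] [17.7599  3.7289  4.8844]
jm_in [ 0.5137 -0.1375  0.126 ] [17.7573 -0.2506  5.1308]
hL hR -66.32275761653581 0.09148741545702697
jfo jfo2 -66.36220878426738 0.04289843184241598
hL nut -66.83795564524836 0.1554155942716277
toolz -67.39186012757393
```

Call:
{"method": "arm_command", "body": {"plan": [2.5, 0.4, 0, -1, 0, 0, 0, 3, 0.4, 0, 0, 0, 0, 0, 3, 0, 0, 0, 0, 0, 0, 0.8, 0, 0, 0, 0, 0, 0, 0, 0, 0, 0, 0, 0, 0]}}

```text
time: 2.23
tool_pos: [0.5008, -0.0903, 0.2088]
tool_rot: [0.904, 1.379, -0.909]
ft_force: [-0.5, -0.2, 0.5]
gripper_width: -0.0003
```

Call:
{"method": "arm_command", "body": {"plan": [0.2, 0, 0, 0, 0, 0, 0, 0.1, 0, 0, 0, 0, 0, 0, 0.1, 0, 0, 0, 0, 0, 0, 0, 0, 0, 0, 0, 0, 0, 0, 0, 0, 0, 0, 0, 0]}}

```text
time: 2.65
tool_pos: [0.5032, -0.0896, 0.2077]
tool_rot: [0.905, 1.373, -0.904]
ft_force: [-0.5, 0.6, -1.2]
gripper_width: 0.0002
```

Call:
{"method": "arm_command", "body": {"plan": [0.2, 0.15, -0.3, 0, 0, 0, 0, 0.1, 0, 0, 0, 0, 0, 0, 0, 0, 0, 0, 0, 0, 0, 0, 0, 0, 0, 0, 0, 0, 0, 0, 0, 0, 0, 0, 0]}}

```text
time: 3.07
tool_pos: [0.503, -0.0861, 0.2039]
tool_rot: [0.905, 1.375, -0.905]
ft_force: [0.6, -0.1, 0.3]
gripper_width: -0.0001
```

```bash
python3 - <<'E'
from h import *
s,M=st();print(s["time"],s["tool_pos"],M,s["ft_force"],s["qd"])
w=robot.camera_model("wrist");i=robot.capture("wrist");np.savez("w2.npz",**w);cv2.imwrite("pics/w2.png",i[150:,:,::-1])
s,M=st();print(s["tool_pos"],s["ft_force"])
E
```

```text
3.0667 [ 0.503  -0.0861  0.2039] [[-0.0001  0.9186  0.3953]
 [-0.      0.3953 -0.9186]
 [-1.     -0.0001 -0.    ]] [ 0.6489 -0.0667  0.2804] [ 0.0031 -0.0006  0.0002 -0.001   0.0005  0.0009 -0.0013]
[ 0.503  -0.0861  0.2039] [0.1427 0.1423 0.3542]
```

View pics/w2.png

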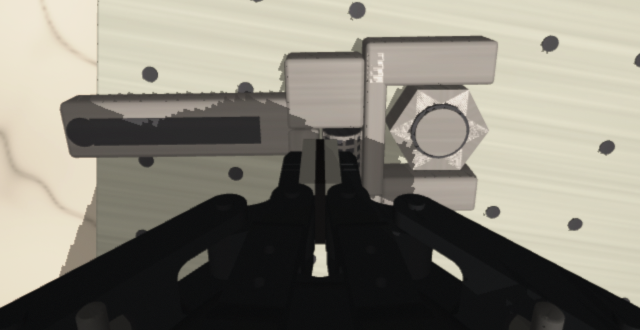

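```bash
python3 - <<'E'
from h import *
w=dict(np.load("w2.npz"));s,M=st()
n=ray(w,440,281,.126);print(n,M.T@(n-s["tool_pos"])*100)
for u,v in((497,192),(387,188),(490,235),(400,235),(287,244),(62,247)):p=ray(w,u,v,.126);print(p,M.T@(p-n)*1000)
E
```

```text
[ 0.532  -0.1275  0.126 ] [7.7863 1.0241 4.9434]
[ 0.5734 -0.1301  0.126 ] [-0.0037 37.0178 18.7308]
[ 0.558  -0.0904  0.126 ] [ -0.0039  38.5688 -23.82  ]
[ 0.5573 -0.1364  0.126 ] [-0.0019 19.7617 18.1917]
[ 0.5431 -0.1034  0.126 ] [ -0.002   19.7638 -17.7036]
[ 0.5218 -0.0634  0.126 ] [ -0.0017  16.0105 -62.8574]
[0.4849 0.0193 0.126 ] [  -0.0017   14.7531 -153.4294]
```

Call:
{"method": "arm_command", "body": {"plan": [0.1, 0, 0.25, 0, 0, 0, 0, 0.1, 0, 0, 0, 0, 0, 0, 0, 0, 0, 0, 0, 0, 0, 0, 0, 0, 0, 0, 0, 0, 0, 0, 0, 0, 0, 0, 0]}}

```text
time: 3.53
tool_pos: [0.5042, -0.0885, 0.2021]
tool_rot: [0.905, 1.374, -0.905]
ft_force: [-0.7, -0.6, 2.7]
gripper_width: 0.0
```

Call:
{"method": "arm_command", "body": {"plan": [0.1, 0, 0, 0, 0, 0, 0, 0.08, 0, 0, 0, 0, 0, 0, 0, 0, 0, 0, 0, 0, 0, 0, 0, 0, 0, 0, 0, 0, 0, 0, 0, 0, 0, 0, 0]}}

```text
time: 3.95
tool_pos: [0.5043, -0.0885, 0.2006]
tool_rot: [0.905, 1.374, -0.905]
ft_force: [-1.7, -0.9, 8.6]
gripper_width: 0.0001
```

Call:
{"method": "arm_command", "body": {"plan": [0, 0, 0.1, 0, 0, 0, 0, 0, 0, 0.15, 0, 0, 0, 0, 0, 0, 0.15, 0, 0, 0, 0, 0, 0, 0.15, 0, 0, 0, 0, 0, 0, 0.15, 0, 0, 0, 0]}}

```text
time: 4.37
tool_pos: [0.5065, -0.0935, 0.2004]
tool_rot: [0.905, 1.376, -0.904]
ft_force: [-3.3, 4.0, 9.7]
gripper_width: 0.0001
```

Call:
{"method": "arm_command", "body": {"plan": [0, 0, 0.2, 0, 0, 0, 0, 0, 0, 0.2, 0, 0, 0, 0, 0, 0, 0.2, 0, 0, 0, 0, 0, 0, 0.15, 0, 0, 0, 0, 0, 0, 0, 0, 0, 0, 0]}}

```text
time: 4.78
tool_pos: [0.5098, -0.1008, 0.2005]
tool_rot: [0.905, 1.375, -0.904]
ft_force: [-2.6, 2.8, 8.7]
gripper_width: -0.0001
```

Call:
{"method": "arm_command", "body": {"plan": [-0.6, 0, 0, 0, 0, 0, 0, -0.3, 0, -0.7, 0, 0, 0, 0, 0, 0, -0.8, 0, 0, 0, 0, 0.3, 0, 0, 0, 0, 0, 0, 0, 0, 0, 0, 0, 0, 0]}}

```text
time: 5.2
tool_pos: [0.5032, -0.0872, 0.2055]
tool_rot: [0.904, 1.376, -0.904]
ft_force: [-0.4, -0.0, 0.7]
gripper_width: -0.0003
```

```bash
python3 - <<'E'
from h import *
s,M=st();print(s["time"],s["tool_pos"],s["ft_force"])
w=robot.camera_model("wrist");i=robot.capture("wrist");np.savez("w3.npz",**w);crop("w3.png",i,270,130,270,230,2.9)
E
```

```text
5.2 [ 0.5032 -0.0872  0.2055] [-0.3991 -0.0155  0.6641]
```

View pics/w3.png

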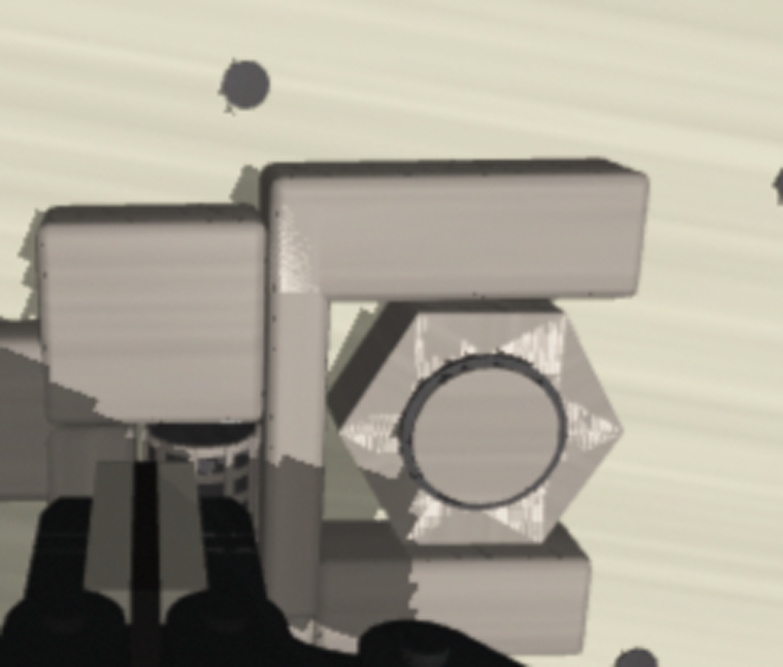

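Call:
{"method": "arm_command", "body": {"plan": [0.3, 0, 0.15, 0, 0, 0, 0, 0.3, 0, 0, 0, 0, 0, 0, 0, 0, 0, 0, 0, 0, 0, 0, 0, 0.2, 0, 0, 0, 0, 0, 0, 0.3, 0, 0, 0, 0]}}

```text
time: 5.67
tool_pos: [0.5062, -0.0928, 0.2003]
tool_rot: [0.905, 1.376, -0.904]
ft_force: [-4.1, 4.5, 9.1]
gripper_width: -0.0002
```

Call:
{"method": "arm_command", "body": {"plan": [0, 0, 0.3, 0, 0, 0, 0, 0, 0, 0.3, 0, 0, 0, 0, 0, 0, 0.3, 0, 0, 0, 0, 0, 0, 0.15, 0, 0, 0, 0, 0, 0, 0, 0, 0, 0, 0]}}

```text
time: 6.08
tool_pos: [0.511, -0.1036, 0.2003]
tool_rot: [0.906, 1.374, -0.905]
ft_force: [-1.2, 0.8, 5.1]
gripper_width: 0.0003
```

Call:
{"method": "arm_command", "body": {"plan": [-0.6, 0, 0, 0, 0, 0, 0, 0, 0, -0.75, 0, 0, 0, 0, 0, 0, 0, -0.8, 0, 0, 0, 0, 0.3, 0, 0, 0, 0, 0, 0, 0.3, 0, 0, 0, 0, 0, 0]}}

```text
schema error: expected a multiple of 7 numbers
```

Call:
{"method": "arm_command", "body": {"plan": [0, 0, 0.1, 0, 0, 0, 0, 0, 0, 0.25, 0, 0, 0, 0, 0, 0, 0.3, 0, 0, 0, 0, 0, 0, 0.3, 0, 0, 0, 0, 0, 0, 0.3, 0, 0, 0, 0]}}

```text
time: 6.5
tool_pos: [0.5154, -0.1157, 0.1997]
tool_rot: [0.905, 1.375, -0.906]
ft_force: [-1.3, -0.6, 0.9]
gripper_width: 0.0
```

Call:
{"method": "arm_command", "body": {"plan": [0, 0, 0.2, 0, 0, 0, 0, 0, 0, 0.1, 0, 0, 0, 0, 0, -0.6, 0, 0, 0, 0, 0, 0, 0, 0, -0.75, 0, 0, 0, 0, 0, 0, 0, -0.8, 0, 0, 0, 0]}}

```text
schema error: expected a multiple of 7 numbers
```

```bash
python3 - <<'E'
from h import *
s,M=st();print(s["time"],s["tool_pos"],s["ft_force"])
w=robot.camera_model("wrist");i=robot.capture("wrist");np.savez("w4.npz",**w);crop("w4.png",i,270,130,270,230,2.9)
w=dict(np.load("w3.npz"));a=ray(w,270+480/2.9,130+297/2.9,.126);b=ray(w,270+480/2.9,130+558/2.9,.126);print("mouth w3",np.linalg.norm(a-b))
E
```

```text
6.5 [ 0.5154 -0.1157  0.1997] [-1.2708 -0.6015  0.9431]
mouth w3 0.04049044989487617
```

View pics/w4.png

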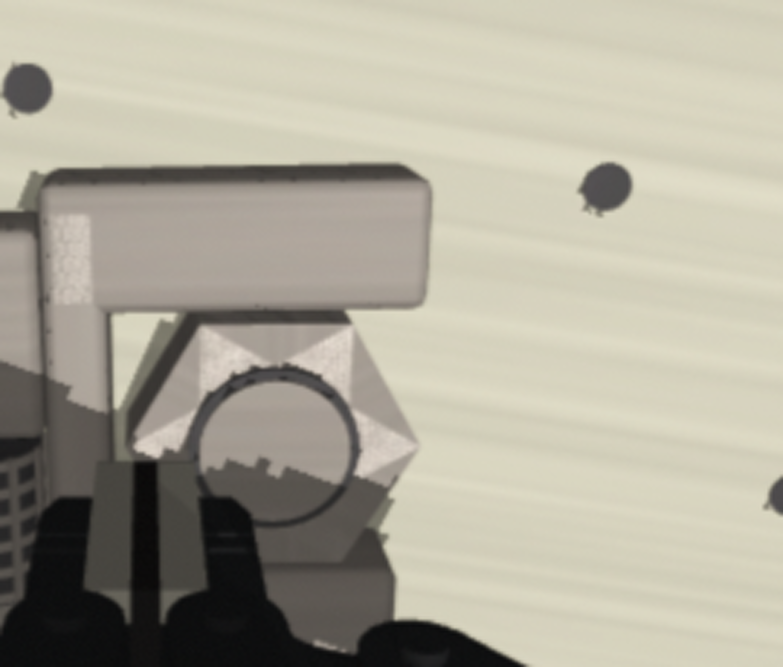

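Call:
{"method": "arm_command", "body": {"plan": [-0.6, 0, 0, 0, 0, 0, 0, 0, 0, -1.5, 0, 0, 0, 0, 0, 0, -1.5, 0, 0, 0, 0, 0.3, 0, 0, 0, 0, 0, 0, 0, 0, 0, 0, 0, 0, 0]}}

```text
time: 6.97
tool_pos: [0.5034, -0.087, 0.203]
tool_rot: [0.904, 1.375, -0.904]
ft_force: [0.8, 0.1, 0.1]
gripper_width: 0.0
```

Call:
{"method": "arm_command", "body": {"plan": [0.33, 0, 0.05, 0, 0, 0, 0, 0, 0, 0.15, 0, 0, 0, 0, 0, 0, 0.3, 0, 0, 0, 0, 0, 0, 0.3, 0, 0, 0, 0, 0, 0, 0.2, 0, 0, 0, 0]}}

```text
time: 7.38
tool_pos: [0.5078, -0.0964, 0.2003]
tool_rot: [0.906, 1.375, -0.905]
ft_force: [-3.5, 4.3, 10.0]
gripper_width: -0.0002
```

Call:
{"method": "arm_command", "body": {"plan": [0, 0, 0.25, 0, 0, 0, 0, 0, 0, 0.2, 0, 0, 0, 0, 0, -0.6, 0, 0, 0, 0, 0, 0, 0, 0, -1.45, 0, 0, 0, 0, 0.27, 0, 0, 0, 0, 0]}}

```text
time: 7.8
tool_pos: [0.5069, -0.1031, 0.2006]
tool_rot: [0.886, 1.382, -0.886]
ft_force: [-5.7, -1.4, 8.4]
gripper_width: -0.0002
```

Call:
{"method": "arm_command", "body": {"plan": [-0.6, 0, 0, 0, 0, 0, 0, 0, 0.33, 0, 1.45, 0, 0, 0, 0, 0, -1.4, 0, 0, 0, 0, 0.3, 0, 0, 0, 0, 0, 0, 0, 0, 0, 0, 0, 0, 0]}}

```text
time: 8.22
tool_pos: [0.5038, -0.0877, 0.2025]
tool_rot: [0.904, 1.375, -0.904]
ft_force: [-0.3, 1.5, 1.4]
gripper_width: -0.0001
```

Call:
{"method": "arm_command", "body": {"plan": [0.3, 0, 0, 0, 0, 0, 0, 0, 0, 0.2, 0, 0, 0, 0, 0, 0, 0.3, 0, 0, 0, 0, 0, 0, 0.35, 0, 0, 0, 0, 0, 0, 0.25, 0, 0, 0, 0]}}

```text
time: 8.63
tool_pos: [0.508, -0.0975, 0.2002]
tool_rot: [0.905, 1.376, -0.905]
ft_force: [-4.2, 4.9, 9.8]
gripper_width: -0.0002
```

Call:
{"method": "arm_command", "body": {"plan": [0, 0, 0.25, 0, 0, 0, 0, -0.6, 0, 0, 0, 0, 0, 0, 0, 0, -1.4, 0, 0, 0, 0, 0.3, 0, 0, 0, 0, 0, 0, 0, 0, 0, 0, 0, 0, 0]}}

```text
time: 9.05
tool_pos: [0.5034, -0.0875, 0.2024]
tool_rot: [0.904, 1.375, -0.905]
ft_force: [-0.4, 0.6, 0.4]
gripper_width: -0.0001
```

Call:
{"method": "arm_command", "body": {"plan": [0.3, 0, 0, 0, 0, 0, 0, 0, 0, 0.2, 0, 0, 0, 0, 0, 0, 0.3, 0, 0, 0, 0, 0, 0, 0.35, 0, 0, 0, 0, 0, 0, 0.25, 0, 0, 0, 0]}}

```text
time: 9.47
tool_pos: [0.5075, -0.0969, 0.2]
tool_rot: [0.905, 1.377, -0.905]
ft_force: [-6.0, 6.4, 11.1]
gripper_width: 0.0002
```

```bash
python3 - <<'E'
from h import *
s,M=st();print(s["time"],s["tool_pos"],M.T@s["ft_force"],s["tool_pos"]@M[:,2])
E
```

```text
9.4667 [ 0.5075 -0.0969  0.2   ] [-11.0846  -2.969   -8.259 ] 0.2893886319945189
```

Call:
{"method": "arm_command", "body": {"plan": [-0.6, 0, 0, 0, 0, 0, 0, -0.6, 0, -1.2, 0, 0, 0, 0, 0, 0, 0, 0, 0, 0, 0, 0, 0, 0, 0, 0, 0, 0, 0, 0, 0, 0, 0, 0, 0]}}

```text
time: 9.88
tool_pos: [0.5031, -0.0864, 0.2117]
tool_rot: [0.904, 1.374, -0.905]
ft_force: [-0.7, 0.1, -0.1]
gripper_width: -0.0004
```

```bash
python3 - <<'E'
from h import *
s,M=st();print(s["time"],s["tool_pos"],M.T@s["ft_force"])
w=robot.camera_model("wrist");i=robot.capture("wrist");np.savez("w5.npz",**w);crop("w5.png",i,270,130,270,230,2.9)
E
```

```text
9.8833 [ 0.5031 -0.0864  0.2117] [ 0.0774 -0.5653 -0.3865]
```

View pics/w5.png

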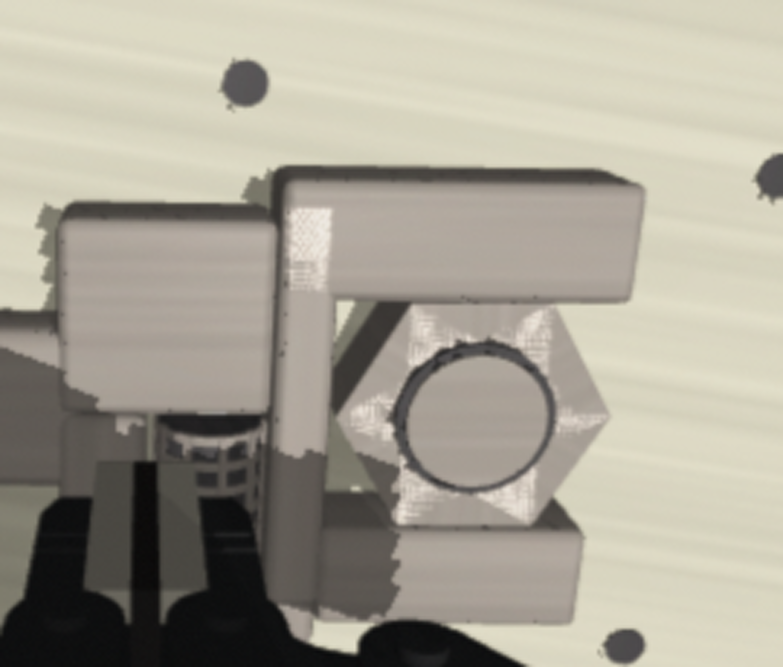

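Call:
{"method": "arm_command", "body": {"plan": [0, -1.3, -1, 0, 0, 0, 0, 0, -1.3, -2.5, 0, 0, 0, 0, 0, 0, -2.5, 0, 0, 0, 0, 0, 0, -2.5, 0, 0, 0, 0, 0, 0, 0, 0, 0, 0, 0]}}

```text
time: 10.35
tool_pos: [0.4438, -0.0148, 0.2115]
tool_rot: [0.902, 1.379, -0.901]
ft_force: [0.4, 0.4, -0.7]
gripper_width: -0.0001
```

Call:
{"method": "arm_command", "body": {"plan": [1, 0, 0, 0, 0, 0, 0, 1, 0, 0, 0, 0, 0, 0, 0, 0, 0, 0, 0, 0, 0, 0, 0, 0, 0, 0, 0, 0, 0, 0, 0, 0, 0, 0, 0]}}

```text
time: 10.77
tool_pos: [0.4458, -0.0193, 0.1914]
tool_rot: [0.906, 1.375, -0.906]
ft_force: [-0.5, -0.3, -0.2]
gripper_width: -0.0002
```

```bash
python3 - <<'E'
from h import *
s,M=st();w=robot.camera_model("wrist");i=robot.capture("wrist");print(s["time"],s["tool_pos"],M.T@s["ft_force"],M.T@(np.array([.532,-.1276,.126])-s["tool_pos"])*100)
np.savez("w6.npz",**w);cv2.imwrite("pics/w6.png",i[:,:,::-1])
E
```

```text
10.7667 [ 0.4458 -0.0193  0.1914] [ 0.2232 -0.5697  0.094 ] [ 6.5321  3.6575 13.3515]
```

View pics/w6.png

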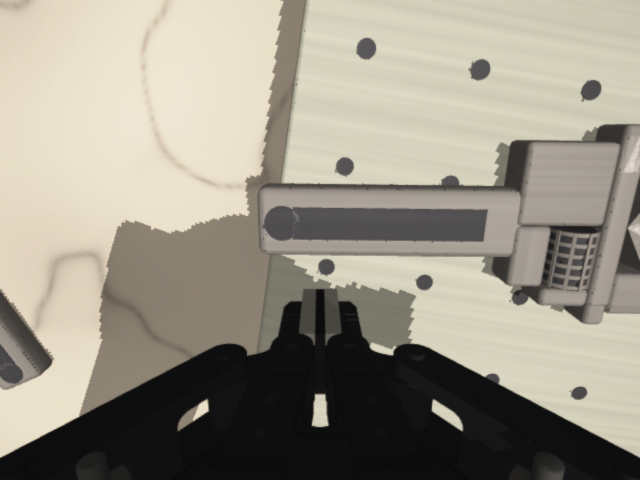

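Call:
{"method": "arm_command", "body": {"plan": [0.3, 0, 0, 0, 0, 0, 0, 0, 0.4, 0, 0, 0, 0, 0, 0, 0.3, 0, 0, 0, 0, 0, 0, 0.2, 0, 0, 0, 0, 0, 0, 0.1, 0, 0, 0, 0, 0]}}

```text
time: 11.23
tool_pos: [0.4555, -0.0144, 0.1889]
tool_rot: [0.905, 1.374, -0.904]
ft_force: [0.3, 0.3, -0.6]
gripper_width: 0.0
```

Call:
{"method": "arm_command", "body": {"plan": [0, 0.2, 0, 0, 0, 0, 0, 0, 0.2, 0, 0, 0, 0, 0, 0, 0.1, 0, 0, 0, 0, 0, 0, 0, 0, 0, 0, 0, 0, 0, 0, 0, 0, 0, 0, 0]}}

```text
time: 11.65
tool_pos: [0.4588, -0.0129, 0.1885]
tool_rot: [0.904, 1.376, -0.906]
ft_force: [-3.3, -2.2, 1.3]
gripper_width: 0.0001
```

```bash
python3 - <<'E'
from h import *
s,M=st();print(s["time"],s["tool_pos"],M.T@s["ft_force"],M.T@(np.array([.532,-.1276,.126])-s["tool_pos"])*100)
E
```

```text
11.65 [ 0.4588 -0.0129  0.1885] [-1.288  -3.8826  0.7671] [ 6.2449  2.2088 13.4299]
```

Call:
{"method": "arm_command", "body": {"plan": [0, 0.2, 0, 1, 0, 0, 0, 0, 0.35, -0.05, 1.5, 0, 0, 0, 0, 0.47, -0.07, 2, 0, 0, 0, 0, 0.47, -0.07, 2, 0, 0, 0, 0, 0.47, -0.07, 2, 0, 0, 0]}}

```text
time: 12.07
tool_pos: [0.4757, -0.0037, 0.1883]
tool_rot: [1.017, 1.322, -1.022]
ft_force: [-5.6, -1.7, 2.6]
gripper_width: -0.0001
```

```bash
cat > q.py <<'E'
from h import *
s,M=st();print(s["time"],s["tool_pos"],M.T@s["ft_force"],M.T@(np.array([.532,-.1276,.126])-s["tool_pos"])*100,np.degrees(np.arctan2(M[1,2],M[0,2])))
E
python3 q.py
```

```text
12.0667 [ 0.4757 -0.0037  0.1883] [-2.5585 -5.8312  0.2312] [ 6.2169  2.3454 13.4126] -75.3695185680785
```

Call:
{"method": "arm_command", "body": {"plan": [0, 0.47, -0.07, 2, 0, 0, 0, 0, 0.47, -0.07, 2, 0, 0, 0, 0, 0.47, -0.07, 2, 0, 0, 0, 0, 0.47, -0.07, 2, 0, 0, 0, 0, 0.47, -0.07, 2, 0, 0, 0]}}

```text
time: 12.48
tool_pos: [0.4981, 0.0042, 0.1883]
tool_rot: [1.147, 1.249, -1.152]
ft_force: [-6.3, -1.1, 2.0]
gripper_width: -0.0
```

Call:
{"method": "arm_command", "body": {"plan": [0, 0.47, -0.07, 2, 0, 0, 0, 0, 0.47, -0.07, 2, 0, 0, 0, 0, 0.47, -0.07, 2, 0, 0, 0, 0, 0.47, -0.07, 2, 0, 0, 0, 0, 0.47, -0.07, 2, 0, 0, 0]}}

```text
time: 12.9
tool_pos: [0.5215, 0.0082, 0.1882]
tool_rot: [1.276, 1.166, -1.281]
ft_force: [-5.8, -1.1, 2.4]
gripper_width: 0.0001
```

```bash
python3 q.py
```

```text
12.9 [0.5215 0.0082 0.1882] [-2.3615 -5.6341  1.6631] [ 6.2234  2.3287 13.4156] -95.34764684189268
```

Call:
{"method": "arm_command", "body": {"plan": [0, 0.35, -0.055, 1.5, 0, 0, 0, 0, 0.35, -0.055, 1.5, 0, 0, 0, 0, 0.24, -0.04, 1, 0, 0, 0, 0, 0.24, -0.04, 1, 0, 0, 0, 0, 0.24, -0.04, 1, 0, 0, 0]}}

```text
time: 13.32
tool_pos: [0.5358, 0.0085, 0.1882]
tool_rot: [1.351, 1.112, -1.356]
ft_force: [-5.1, -1.2, 2.3]
gripper_width: 0.0001
```

Call:
{"method": "arm_command", "body": {"plan": [0, 0.12, -0.02, 0.5, 0, 0, 0, 0, 0.12, -0.02, 0.5, 0, 0, 0, 0, 0.12, -0.02, 0.5, 0, 0, 0, 0, 0.12, -0.02, 0.5, 0, 0, 0, 0, 0, 0, 0, 0, 0, 0]}}

```text
time: 13.73
tool_pos: [0.5408, 0.0082, 0.1883]
tool_rot: [1.376, 1.092, -1.381]
ft_force: [-5.7, -1.1, 2.4]
gripper_width: -0.0002
```

```bash
python3 q.py
```

```text
13.7333 [0.5408 0.0082 0.1883] [-2.342  -5.2616  2.3399] [ 6.233   2.2812 13.418 ] -103.28478211656183
```

Call:
{"method": "arm_command", "body": {"plan": [0, 0.12, -0.02, 0.5, 0, 0, 0, 0, 0.12, -0.02, 0.5, 0, 0, 0, 0, 0.12, -0.02, 0.5, 0, 0, 0, 0, 0.12, -0.02, 0.5, 0, 0, 0, 0, 0, 0, 0, 0, 0, 0]}}

```text
time: 14.15
tool_pos: [0.5457, 0.0079, 0.1883]
tool_rot: [1.401, 1.073, -1.406]
ft_force: [-5.9, -0.7, 2.1]
gripper_width: -0.0001
```

```bash
python3 q.py
```

```text
14.15 [0.5457 0.0079 0.1883] [-2.0906 -5.4613  2.2411] [ 6.2364  2.2708 13.4225] -105.28622989498689
```

Call:
{"method": "arm_command", "body": {"plan": [0, 0.12, -0.02, 0.5, 0, 0, 0, 0, 0.12, -0.02, 0.5, 0, 0, 0, 0, 0.12, -0.02, 0.5, 0, 0, 0, 0, 0, 0, 0, 0, 0, 0, 0, 0, 0, 0, 0, 0, 0]}}

```text
time: 14.57
tool_pos: [0.5493, 0.0075, 0.1883]
tool_rot: [1.419, 1.058, -1.424]
ft_force: [-5.0, -0.7, 2.0]
gripper_width: -0.0005
```

```bash
python3 q.py
```

```text
14.5667 [0.5493 0.0075 0.1883] [-2.0334 -4.5692  2.1393] [ 6.2368  2.2597 13.4238] -106.7618266244377
```

Call:
{"method": "arm_command", "body": {"plan": [0, 0.1, -0.02, 0.4, 0, 0, 0, 0, 0.1, -0.02, 0.4, 0, 0, 0, 0, 0.1, -0.02, 0.4, 0, 0, 0, 0, 0, 0, 0, 0, 0, 0, 0, 0, 0, 0, 0, 0, 0]}}

```text
time: 14.98
tool_pos: [0.5519, 0.0073, 0.1881]
tool_rot: [1.434, 1.047, -1.44]
ft_force: [-6.0, 0.3, 3.2]
gripper_width: -0.0002
```

```bash
python3 q.py
```

```text
14.9833 [0.5519 0.0073 0.1881] [-3.1653 -5.8349  1.6124] [ 6.2252  2.2868 13.4373] -107.95501706379171
```

Call:
{"method": "arm_command", "body": {"plan": [0, 0.1, -0.02, 0.3, 0, 0, 0, 0, 0.1, -0.02, 0.3, 0, 0, 0, 0, 0, 0, 0, 0, 0, 0, 0, 0, 0, 0, 0, 0, 0, 0, 0, 0, 0, 0, 0, 0]}}

```text
time: 15.4
tool_pos: [0.5535, 0.0071, 0.188]
tool_rot: [1.44, 1.041, -1.448]
ft_force: [-7.9, 0.1, 3.7]
gripper_width: -0.0
```

```bash
python3 q.py
```

```text
15.4 [0.5535 0.0071 0.188 ] [-3.6633 -7.5406  2.4447] [ 6.2151  2.2791 13.4454] -108.54763007590955
```

Call:
{"method": "arm_command", "body": {"plan": [0, 0.1, 0, 0, 0, 0, 0, 0, 0.1, 0, 0, 0, 0, 0, 0, 0.1, 0, 0, 0, 0, 0, 0, 0, 0, 0, 0, 0, 0, 0, 0, 0, 0, 0, 0, 0]}}

```text
time: 15.82
tool_pos: [0.5557, 0.0067, 0.1878]
tool_rot: [1.439, 1.043, -1.449]
ft_force: [-9.8, 1.8, 4.9]
gripper_width: -0.0
```

```bash
python3 q.py
```

```text
15.8167 [0.5557 0.0067 0.1878] [-4.8176 -9.8694  1.3896] [ 6.1903  2.0646 13.4709] -108.52590493488376
```

Call:
{"method": "arm_command", "body": {"plan": [0, 0.1, 0, 0, 0, 0, 0, 0, 0.1, 0, 0, 0, 0, 0, 0, 0.1, 0, 0, 0, 0, 0, 0, 0, 0, 0, 0, 0, 0, 0, 0, 0, 0, 0, 0, 0]}}

```text
time: 16.23
tool_pos: [0.5579, 0.0061, 0.1876]
tool_rot: [1.439, 1.045, -1.45]
ft_force: [-12.0, 1.3, 4.0]
gripper_width: -0.0003
```

```bash
python3 q.py; python3 - <<'E'
from h import *
i=robot.capture("wrist");w=robot.camera_model("wrist");np.savez("w7.npz",**w);cv2.imwrite("pics/w7.png",i[:,:,::-1])
E
```

```text
16.2333 [0.5579 0.0061 0.1876] [ -3.8886 -11.7912   2.5539] [ 6.1728  1.8405 13.492 ] -108.5090162795419
```

View pics/w7.png

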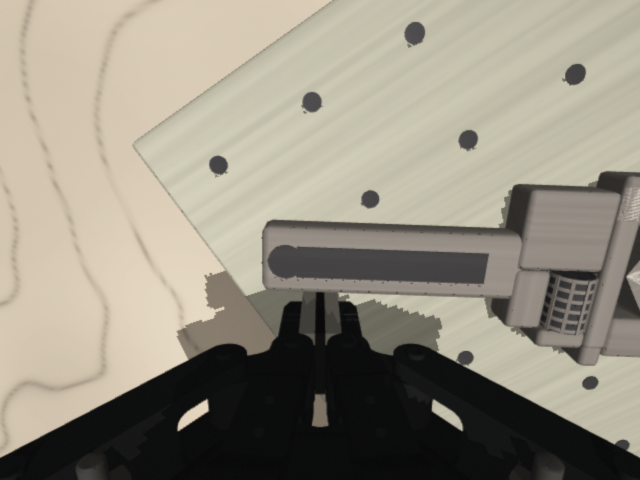

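Call:
{"method": "arm_command", "body": {"plan": [0, -0.3, 0, 0, 0, 0, 0, 0, -0.8, 0, 0, 0, 0, 0, 0, -0.9, 0, 0, 0, 0, 0, -2.5, 0, 0, 0, 0, 0, 0, -3.5, 0, 0, 0, 0, 0, 0]}}

```text
time: 16.7
tool_pos: [0.54, 0.0119, 0.247]
tool_rot: [1.439, 1.042, -1.447]
ft_force: [-0.2, 0.2, -0.3]
gripper_width: -0.0
```

Call:
{"method": "arm_command", "body": {"plan": [-3, 0, 2.5, 0, 0, 0, 0, -2.5, 0, 3, 0, 0, 0, 0, 0, 0, 3, 0, 0, 0, 0, 0, 0, 0.5, 0, 0, 0, 0, 0, 0, 0, 0, 0, 0, 0]}}

```text
time: 17.12
tool_pos: [0.5131, -0.0762, 0.3043]
tool_rot: [1.447, 1.034, -1.445]
ft_force: [0.4, -0.0, 0.1]
gripper_width: 0.0002
```

Call:
{"method": "arm_command", "body": {"plan": [0, 0, 0, 0, 0, 0, 0, 0, 0, 0, 0, 0, 0, 0, 0, 0, 0, 0, 0, 0, 0, 0, 0, 0, 0, 0, 0, 0, 0, 0, 0, 0, 0, 0, 0]}}

```text
time: 17.53
tool_pos: [0.5139, -0.0731, 0.3035]
tool_rot: [1.442, 1.04, -1.443]
ft_force: [0.2, 0.2, -0.4]
gripper_width: 0.0002
```

```bash
python3 q.py; python3 - <<'E'
from h import *
w=robot.camera_model("wrist");i=robot.capture("wrist");np.savez("w8.npz",**w);cv2.imwrite("pics/w8full.png",i[:,:,::-1]);crop("w8.png",i,120,120,400,260,2)
E
```

```text
17.5333 [ 0.5139 -0.0731  0.3035] [ 0.4256  0.1697 -0.2338] [17.7446  3.4467  4.5999] -108.44388900017648
```

View pics/w8.png

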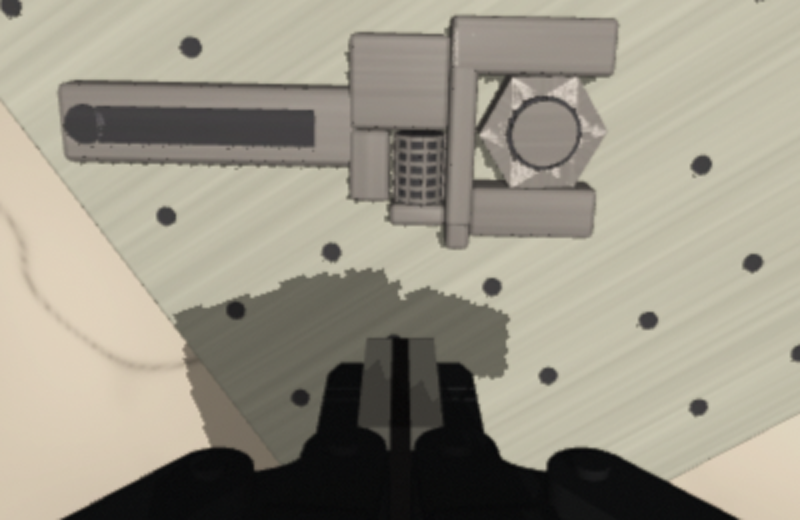

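```bash
python3 - <<'E'
from h import *
N=np.array([.532,-.1276,.126])
for n,f,off,k in(("w1","pics/w1.png",(0,0),1),("w3","pics/w3.png",(270,130),2.9),("w5","pics/w5.png",(270,130),2.9),("w8","pics/w8full.png",(0,0),1)):
  g=cv2.imread(f,0);w=dict(np.load(n+".npz"))
  if k==1:
    c=proj(w,N);x0,y0=int(c[0]-270),int(c[1]-70);x0=max(x0,0);g=cv2.resize(g[y0:y0+140,x0:x0+370],None,fx=3,fy=3,interpolation=cv2.INTER_CUBIC);off=(x0,y0);k=3
  L=cv2.createLineSegmentDetector().detect(g)[0][:,0]
  print(n)
  for a in L:
    p=ray(w,a[0]/k+off[0],a[1]/k+off[1],.125);q=ray(w,a[2]/k+off[0],a[3]/k+off[1],.125);d=q-p;l=np.linalg.norm(d)
    if l<.013: continue
    th=np.degrees(np.arctan2(d[1],d[0]));u=d/l;r=p-N;dist=u[0]*r[1]-u[1]*r[0];m=(p+q)/2-N
    tz=-67 if n!="w8" else -109
    e=(th-tz+90)%180-90
    if abs(e)<8 or (abs(abs(e)-60)<8 and np.linalg.norm(m)<.03):print(f"ang {e+tz if abs(e)<8 else (e-np.sign(e)*60)+tz:.1f} {'par' if abs(e)<8 else '60'} len {l*1e3:.0f} off {dist*1e3:.1f} mid {np.linalg.norm(m)*1e3:.0f}")
E
```

```text
w1
ang -65.9 par len 67 off 15.9 mid 118
ang -66.1 par len 29 off 32.1 mid 57
ang -66.0 par len 50 off 38.0 mid 38
ang -66.8 par len 21 off -18.7 mid 19
ang -66.6 60 len 18 off -17.4 mid 17
ang -67.1 par len 20 off -17.2 mid 17
ang -65.3 par len 14 off 0.7 mid 40
ang -67.2 par len 29 off 0.7 mid 47
ang -66.0 par len 76 off 6.8 mid 113
ang -66.4 60 len 21 off 17.8 mid 18
ang -65.6 par len 15 off 4.3 mid 138
ang -66.0 par len 41 off 38.8 mid 39
ang -66.1 par len 29 off -30.3 mid 56
ang -66.1 par len 48 off -36.4 mid 37
ang -67.3 par len 29 off 19.7 mid 22
ang -66.1 par len 39 off 22.4 mid 23
ang -65.9 par len 90 off -13.8 mid 109
ang -66.3 par len 27 off 12.4 mid 142
ang -66.1 par len 47 off 11.6 mid 103
ang -66.6 60 len 18 off 18.5 mid 19
ang -65.9 par len 38 off 5.0 mid 108
w3
ang -65.9 par len 46 off 39.2 mid 40
ang -65.8 par len 28 off 33.7 mid 58
ang -67.6 par len 22 off 0.5 mid 44
ang -66.7 60 len 16 off -17.9 mid 18
ang -65.7 par len 18 off -18.3 mid 18
ang -66.7 par len 20 off -17.6 mid 18
ang -66.1 par len 30 off -30.8 mid 57
ang -66.0 par len 49 off -37.0 mid 37
ang -66.8 60 
[... 916 characters left out ...]
.6 mid 36
ang -109.4 par len 15 off 2.1 mid 40
ang -109.4 par len 15 off 0.3 mid 39
ang -109.6 par len 69 off 6.5 mid 109
ang -108.2 par len 17 off 19.0 mid 20
ang -109.1 par len 14 off 1.2 mid 54
ang -109.6 par len 89 off -12.1 mid 108
ang -106.4 par len 17 off -18.2 mid 18
ang -108.4 par len 15 off 19.4 mid 22
ang -108.5 par len 20 off -35.1 mid 39
ang -107.2 60 len 16 off 18.5 mid 19
ang -109.5 par len 28 off -28.9 mid 55
ang -106.9 60 len 16 off 18.1 mid 18
ang -109.7 par len 19 off 19.0 mid 22
ang -110.3 par len 18 off -13.0 mid 140
ang -108.6 par len 18 off -34.6 mid 35
ang -109.6 par len 18 off -11.2 mid 113
ang -110.4 par len 14 off -12.1 mid 71
ang -108.8 par len 14 off -30.2 mid 50
```

```bash
python3 - <<'E'
from h import *
w=dict(np.load("w8.npz"));s,M=st()
p=ray(w,120+418/2,120+166/2,.129);print(p,M.T@(p-s["tool_pos"])*100)
a=np.radians(-109.4);x=np.array([np.cos(a),np.sin(a)]);y=np.array([-x[1],x[0]]);print(np.array([.532,-.1276])-.041*x-.012*y)
E
```

```text
[ 0.5347 -0.0863  0.129 ] [17.4515  2.3864  0.5679]
[ 0.5343 -0.0849]
```

Call:
{"method": "arm_command", "body": {"plan": [3, 1.2, -0.1, 1, 0, 0, 0, 3, 1.2, -0.05, 0, 0, 0, 0, 3, 0, 0, 0, 0, 0, 0, 0.8, 0, 0, 0, 0, 0, 0, 0, 0, 0, 0, 0, 0, 0]}}

```text
time: 18.0
tool_pos: [0.5357, -0.0801, 0.2039]
tool_rot: [1.453, 1.032, -1.459]
ft_force: [0.2, -0.2, 0.9]
gripper_width: 0.0002
```

Call:
{"method": "arm_command", "body": {"plan": [0.3, 0, 0, 0, 0, 0, 0, 0, 0, 0, 0, 0, 0, 0, 0, 0, 0, 0, 0, 0, 0, 0, 0, 0, 0, 0, 0, 0, 0, 0, 0, 0, 0, 0, 0]}}

```text
time: 18.42
tool_pos: [0.5373, -0.0804, 0.2038]
tool_rot: [1.456, 1.027, -1.454]
ft_force: [1.5, -0.3, 0.2]
gripper_width: -0.0001
```

```bash
python3 q.py
```

```text
18.4167 [ 0.5373 -0.0804  0.2038] [-0.2457  1.478  -0.2292] [7.7761 1.0609 4.6301] -109.52007796705334
```

Call:
{"method": "arm_command", "body": {"plan": [0.2, 0, -0.15, 0, 0, 0, 0, 0.18, 0, 0, 0, 0, 0, 0, 0, 0, 0, 0, 0, 0, 0, 0, 0, 0.2, 0, 0, 0, 0, 0, 0, 0.2, 0, 0, 0, 0]}}

```text
time: 18.83
tool_pos: [0.5378, -0.0798, 0.2003]
tool_rot: [1.459, 1.03, -1.45]
ft_force: [1.0, 9.6, 8.8]
gripper_width: -0.0
```

```bash
python3 q.py
```

```text
18.8333 [ 0.5378 -0.0798  0.2003] [-8.7166 -2.2135 -9.4081] [7.4091 1.0269 4.7344] -109.41541148138447
```

Call:
{"method": "arm_command", "body": {"plan": [0, 0, 0.25, 0, 0, 0, 0, 0, 0, 0.25, 0, 0, 0, 0, 0, 0, 0.25, 0, 0, 0, 0, 0, 0, 0.1, 0, 0, 0, 0, 0, 0, 0, 0, 0, 0, 0]}}

```text
time: 19.25
tool_pos: [0.535, -0.0874, 0.2004]
tool_rot: [1.459, 1.031, -1.449]
ft_force: [0.1, 7.4, 10.0]
gripper_width: -0.0001
```

```bash
python3 q.py
```

```text
19.25 [ 0.535  -0.0874  0.2004] [-9.9393 -2.3198 -7.0176] [7.4253 1.0329 3.9325] -109.37812463526852
```

Call:
{"method": "arm_command", "body": {"plan": [-0.6, 0, 0, 0, 0, 0, 0, -0.6, 0, -1.2, 0, 0, 0, 0, 0, 0, 0, 0, 0, 0, 0, 0, 0, 0, 0, 0, 0, 0, 0, 0, 0, 0, 0, 0, 0]}}

```text
time: 19.67
tool_pos: [0.5371, -0.0795, 0.2108]
tool_rot: [1.455, 1.028, -1.456]
ft_force: [0.9, 0.4, -0.2]
gripper_width: 0.0
```

```bash
cat > lines.py <<'E'
from h import *
import sys
n=sys.argv[1];q_=robot.sense()["tool_pos"];w=robot.camera_model("wrist");i=robot.capture("wrist");np.savez(n+".npz",**w);cv2.imwrite(f"pics/{n}full.png",i[:,:,::-1])
N=np.array([.532,-.1276,.126]);tz=-109.
c=proj(w,N);x0,y0=max(int(c[0]-170),0),max(int(c[1]-110),0);k=3
im=i[y0:y0+200,x0:x0+260];crop(n+".png",i,x0,y0,260,200,3);print(q_,x0,y0)
g=cv2.cvtColor(cv2.resize(im,None,fx=k,fy=k,interpolation=cv2.INTER_CUBIC),cv2.COLOR_RGB2GRAY)
for a in cv2.createLineSegmentDetector().detect(g)[0][:,0]:
    p=ray(w,a[0]/k+x0,a[1]/k+y0,.125);q=ray(w,a[2]/k+x0,a[3]/k+y0,.125);d=q-p;l=np.linalg.norm(d)
    if l<.012: continue
    th=np.degrees(np.arctan2(d[1],d[0]));u=d/l;r=p-N;dist=u[0]*r[1]-u[1]*r[0];m=(p+q)/2-N
    e=(th-tz+90)%180-90
    if abs(e)<8 or (abs(abs(e)-60)<8 and np.linalg.norm(m)<.03):print(f"ang {e+tz if abs(e)<8 else (e-np.sign(e)*60)+tz:.1f} {'par' if abs(e)<8 else '60'} len {l*1e3:.0f} off {dist*1e3:.1f} mid {np.linalg.norm(m)*1e3:.0f} px {a.round()}")
E
python3 lines.py w9
```

```text
[ 0.5371 -0.0795  0.2108] 259 162
ang -109.6 par len 28 off 31.7 mid 56 px [ 86. 110. 291. 111.]
ang -106.7 60 len 14 off 21.8 mid 22 px [360. 293. 409. 210.]
ang -109.5 par len 45 off 37.4 mid 38 px [309.  69. 639.  69.]
ang -109.9 par len 20 off 35.3 mid 36 px [613. 545. 484. 544.]
ang -106.8 60 len 19 off -17.6 mid 18 px [436. 220. 367. 336.]
ang -108.2 par len 14 off -17.3 mid 22 px [667. 209. 564. 211.]
ang -107.9 par len 17 off -17.9 mid 18 px [462. 442. 576. 439.]
ang -110.4 par len 29 off -0.6 mid 46 px [ 86. 326. 288. 329.]
ang -109.5 par len 48 off -35.2 mid 36 px [674.  85. 318.  85.]
ang -107.2 60 len 15 off 18.2 mid 18 px [655. 324. 596. 409.]
ang -109.5 par len 30 off -29.2 mid 55 px [294. 129.  77. 129.]
ang -106.9 60 len 19 off 18.0 mid 18 px [594. 215. 654. 322.]
ang -108.6 par len 21 off 19.0 mid 20 px [621. 446. 481. 448.]
```

View pics/w9.png

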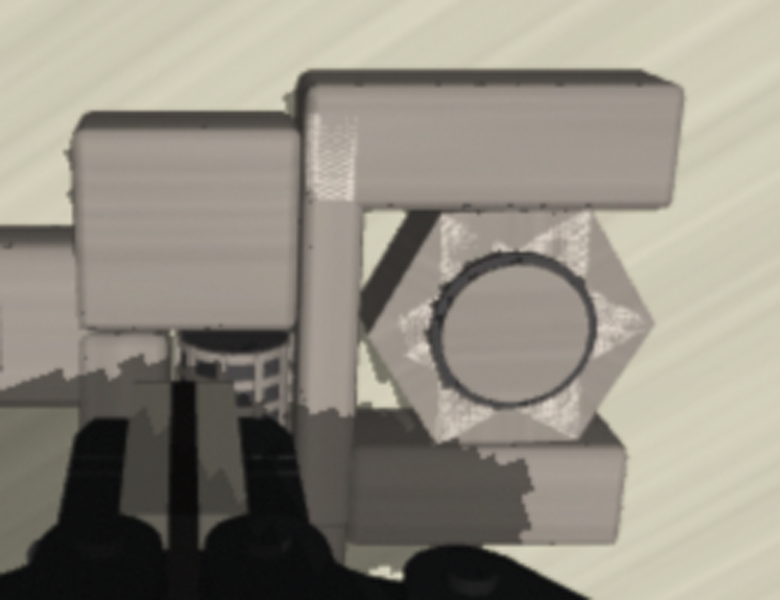

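Call:
{"method": "arm_command", "body": {"plan": [0, 0.6, -1.6, 0, 0, 0, 0, 0, 1, -1.8, 0, 0, 0, 0, 0, 1, -1.8, 0, 0, 0, 0, 0, 1, -1.8, 0, 0, 0, 0, 0, 1.1, -1.8, 0, 0, 0, 0]}}

```text
time: 20.13
tool_pos: [0.6112, -0.012, 0.2105]
tool_rot: [1.455, 1.028, -1.457]
ft_force: [-0.3, -0.6, -0.5]
gripper_width: -0.0
```

Call:
{"method": "arm_command", "body": {"plan": [0, 0, 0, 0, 0, 0, 0, 1, 0, 0, 0, 0, 0, 0, 1.2, 0, 0, 0, 0, 0, 0, 0, 0, 0, 0, 0, 0, 0, 0, 0, 0, 0, 0, 0, 0]}}

```text
time: 20.55
tool_pos: [0.6094, -0.0135, 0.1874]
tool_rot: [1.454, 1.029, -1.46]
ft_force: [0.1, -0.2, 0.8]
gripper_width: 0.0001
```

```bash
python3 q.py
```

```text
20.55 [ 0.6094 -0.0135  0.1874] [-0.7627  0.1054  0.1354] [ 6.1728 -3.4392 13.3368] -109.60478893386518
```

Call:
{"method": "arm_command", "body": {"plan": [0, -0.4, 0, 0, 0, 0, 0, 0, -0.3, 0, 0, 0, 0, 0, 0, -0.2, 0, 0, 0, 0, 0, 0, 0, 0, 0, 0, 0, 0, 0, 0, 0, 0, 0, 0, 0]}}

```text
time: 20.97
tool_pos: [0.6025, -0.0091, 0.1894]
tool_rot: [1.456, 1.028, -1.455]
ft_force: [0.8, -0.1, 0.6]
gripper_width: -0.0001
```

Call:
{"method": "arm_command", "body": {"plan": [0, -0.1, 0, 0, 0, 0, 0, 0, -0.1, 0, 0, 0, 0, 0, 0, -0.1, 0, 0, 0, 0, 0, 0, 0, 0, 0, 0, 0, 0, 0, 0, 0, 0, 0, 0, 0]}}

```text
time: 21.38
tool_pos: [0.5997, -0.0082, 0.189]
tool_rot: [1.456, 1.028, -1.456]
ft_force: [-0.7, -0.1, -0.3]
gripper_width: 0.0002
```

```bash
python3 q.py; python3 lines.py w10 | head -1; python3 - <<'E'
from h import *
w=dict(np.load("w10.npz"));g=cv2.imread("pics/w10full.png",0)
for a in cv2.createLineSegmentDetector().detect(g)[0][:,0]:
    p=ray(w,*a[:2],.125);q=ray(w,*a[2:],.125);d=q-p;l=np.linalg.norm(d);e=(np.degrees(np.arctan2(d[1],d[0]))+109+90)%180-90
    if l>.03 and abs(e)<6:print(round(e-109,2),l,a.round())
E
```

```text
21.3833 [ 0.5997 -0.0082  0.189 ] [ 0.3213 -0.6205  0.2926] [ 6.2975 -2.3856 13.5181] -109.51855479839352
[ 0.5997 -0.0082  0.189 ] 486 263
-109.51 0.04872700212574729 [363. 330. 488. 330.]
```

Call:
{"method": "arm_command", "body": {"plan": [0, -0.1, 0, 0, 0, 0, 0, 0, -0.1, 0, 0, 0, 0, 0, 0, -0.1, 0, 0, 0, 0, 0, 0, 0, 0, 0, 0, 0, 0, 0, 0, 0, 0, 0, 0, 0]}}

```text
time: 21.85
tool_pos: [0.5972, -0.0072, 0.1892]
tool_rot: [1.456, 1.028, -1.455]
ft_force: [2.8, -0.8, -0.1]
gripper_width: 0.0001
```

Call:
{"method": "arm_command", "body": {"plan": [0, -0.1, 0, 0, 0, 0, 0, 0, -0.1, 0, 0, 0, 0, 0, 0, 0, 0, 0, 0, 0, 0, 0, 0, 0, 0, 0, 0, 0, 0, 0, 0, 0, 0, 0, 0]}}

```text
time: 22.27
tool_pos: [0.595, -0.0065, 0.189]
tool_rot: [1.456, 1.028, -1.455]
ft_force: [3.0, 0.0, 0.4]
gripper_width: -0.0002
```

```bash
python3 q.py
```

```text
22.2667 [ 0.595  -0.0065  0.189 ] [-0.4368  2.8625 -1.0163] [ 6.3032 -1.8949 13.5239] -109.51905019761477
```

```bash
python3 lines.py w11 ; python3 - <<'E'
from h import *
w=dict(np.load("w11.npz"));g=cv2.imread("pics/w11full.png",0)
for a in cv2.createLineSegmentDetector().detect(g)[0][:,0]:
    p=ray(w,*a[:2],.125);q=ray(w,*a[2:],.125);d=q-p;l=np.linalg.norm(d);e=(np.degrees(np.arctan2(d[1],d[0]))+109+90)%180-90
    if l>.02 and abs(e)<6:print(round(e-109,2),l,a.round())
E
```

```text
[ 0.595  -0.0065  0.189 ] 489 253
ang -107.4 par len 28 off 35.1 mid 65 px [ 16. 101. 237.  93.]
ang -107.3 par len 24 off 40.6 mid 49 px [256.  52. 451.  45.]
ang -106.1 60 len 20 off -18.1 mid 18 px [348. 334. 403. 441.]
ang -106.5 60 len 18 off -18.1 mid 18 px [450. 210. 361. 318.]
ang -107.6 par len 16 off 35.7 mid 37 px [451. 544. 334. 548.]
ang -108.5 par len 17 off -1.1 mid 45 px [104. 340. 229. 338.]
ang -107.4 par len 21 off -29.1 mid 58 px [237. 137.  71. 142.]
ang -107.4 par len 14 off -35.1 mid 41 px [451.  86. 334.  90.]
-107.18 0.028011940419969895 [494. 286. 569. 283.]
-107.18 0.023052665030228604 [576. 270. 638. 267.]
-107.44 0.04852596360776553 [363. 329. 488. 325.]
-108.45 0.029543989498631334 [508. 366. 582. 365.]
-107.35 0.024612106781159836 [578. 298. 513. 300.]
```

Call:
{"method": "arm_command", "body": {"plan": [0, -0.1, 0, 0, 0, 0, 0, 0, 0, 0, 0, 0, 0, 0, 0, 0.5, 0, 0, 0, 0, 0, 0, 0.5, 0, 0, 0, 0, 0, -2, 0, 0, 0, 0, 0, 0]}}

```text
time: 22.73
tool_pos: [0.6015, -0.01, 0.2055]
tool_rot: [1.451, 1.033, -1.463]
ft_force: [-0.6, -0.7, -0.2]
gripper_width: -0.0002
```

Call:
{"method": "arm_command", "body": {"plan": [-0.3, -0.8, 1.6, -2, 0, 0, 0, 0, -1, 1.8, 0, 0, 0, 0, 0, -1, 1.8, 0, 0, 0, 0, 0, -0.6, 1.8, 0, 0, 0, 0, 0, 0, 1.4, 0, 0, 0, 0]}}

```text
time: 23.15
tool_pos: [0.5431, -0.08, 0.2115]
tool_rot: [1.429, 1.051, -1.434]
ft_force: [0.3, 0.3, 0.1]
gripper_width: -0.0002
```

Call:
{"method": "arm_command", "body": {"plan": [0, 0, 0, 0, 0, 0, 0, 0, 0, 0, 0, 0, 0, 0, 0, 0, 0, 0, 0, 0, 0, 0, 0, 0, 0, 0, 0, 0, 0, 0, 0, 0, 0, 0, 0]}}

```text
time: 23.57
tool_pos: [0.5457, -0.0778, 0.2119]
tool_rot: [1.43, 1.05, -1.429]
ft_force: [-0.4, 0.1, 1.1]
gripper_width: -0.0002
```

```bash
python3 q.py; python3 lines.py w12
```

```text
23.5667 [ 0.5457 -0.0778  0.2119] [-1.0533 -0.3761 -0.0005] [8.5865 0.1876 5.1693] -107.42734027686915
[ 0.5457 -0.0778  0.2119] 267 181
ang -107.3 par len 12 off 15.8 mid 70 px [  1. 228.  84. 228.]
ang -107.1 par len 44 off 38.0 mid 39 px [307.  76. 623.  74.]
ang -107.1 par len 28 off 32.4 mid 57 px [ 97. 117. 294. 115.]
ang -106.1 60 len 14 off -17.7 mid 18 px [437. 230. 384. 311.]
ang -107.1 par len 13 off -0.1 mid 38 px [209. 331. 296. 330.]
ang -107.2 par len 29 off -28.9 mid 54 px [302. 139.  93. 139.]
ang -107.0 par len 49 off -35.1 mid 35 px [674.  94. 323.  96.]
ang -107.1 par len 19 off 18.6 mid 19 px [481. 208. 611. 208.]
ang -106.4 60 len 19 off 18.0 mid 18 px [596. 220. 651. 326.]
ang -106.4 60 len 14 off 18.2 mid 19 px [651. 328. 597. 401.]
```

Call:
{"method": "arm_command", "body": {"plan": [0.4, -0.9, 0.4, 0, 0, 0, 0, 0.4, 0, 0, 0, 0, 0, 0, 0.2, 0, 0, 0, 0, 0, 0, 0.2, 0, 0, 0, 0, 0, 0, 0, 0, 0, 0, 0, 0, 0]}}

```text
time: 24.03
tool_pos: [0.5351, -0.0794, 0.2]
tool_rot: [1.43, 1.051, -1.432]
ft_force: [-5.3, 0.7, 10.2]
gripper_width: -0.0003
```

```bash
python3 q.py
```

```text
24.0333 [ 0.5351 -0.0794  0.2   ] [-10.1911  -5.2597   0.8661] [7.3984 1.1703 4.6895] -107.50126455080236
```

Call:
{"method": "arm_command", "body": {"plan": [0, 0, 0.1, 0, 0, 0, 0, 0, 0, 0.15, 0, 0, 0, 0, 0, 0, 0.15, 0, 0, 0, 0, 0, 0, 0.15, 0, 0, 0, 0, 0, 0, 0.15, 0, 0, 0, 0]}}

```text
time: 24.45
tool_pos: [0.5347, -0.083, 0.2008]
tool_rot: [1.432, 1.053, -1.426]
ft_force: [-0.2, 8.0, 7.5]
gripper_width: -0.0002
```

```bash
python3 q.py
```

```text
24.45 [ 0.5347 -0.083   0.2008] [-7.4423 -2.5363 -7.6371] [7.4595 1.0703 4.3652] -107.3483248260666
```

Call:
{"method": "arm_command", "body": {"plan": [0, 0, 0.15, 0, 0, 0, 0, 0, 0, 0.15, 0, 0, 0, 0, 0, 0, 0.15, 0, 0, 0, 0, 0, 0, 0.15, 0, 0, 0, 0, 0, 0, 0.1, 0, 0, 0, 0]}}

```text
time: 24.87
tool_pos: [0.5337, -0.0912, 0.2012]
tool_rot: [1.434, 1.049, -1.425]
ft_force: [-0.0, 2.3, 5.3]
gripper_width: -0.0003
```

```bash
python3 q.py
```

```text
24.8667 [ 0.5337 -0.0912  0.2012] [-5.3325 -0.6662 -2.1753] [7.5109 0.9011 3.5481] -107.40759867632562
```

Call:
{"method": "arm_command", "body": {"plan": [-0.6, 0, 0, 0, 0, 0, 0, 0, 0.1, -1.4, 0, 0, 0, 0, 0.6, 0, 0, 0, 0, 0, 0, 0.05, 0, 0, 0, 0, 0, 0, 0, 0, 0, 0, 0, 0, 0]}}

```text
time: 25.28
tool_pos: [0.5384, -0.0786, 0.2]
tool_rot: [1.433, 1.049, -1.425]
ft_force: [2.7, 6.0, 5.9]
gripper_width: 0.0
```

```bash
python3 q.py
```

```text
25.2833 [ 0.5384 -0.0786  0.2   ] [-5.9135  0.819  -6.5853] [7.3914 0.8371 4.8929] -107.41169368324425
```

Call:
{"method": "arm_command", "body": {"plan": [0, 0, 0.2, 0, 0, 0, 0, 0, 0, 0.2, 0, 0, 0, 0, 0, 0, 0.2, 0, 0, 0, 0, 0, 0, 0.2, 0, 0, 0, 0, 0, 0, 0.2, 0, 0, 0, 0]}}

```text
time: 25.7
tool_pos: [0.5357, -0.0872, 0.2006]
tool_rot: [1.434, 1.05, -1.424]
ft_force: [1.5, 8.4, 9.5]
gripper_width: 0.0001
```

```bash
python3 q.py
```

```text
25.7 [ 0.5357 -0.0872  0.2006] [-9.4291 -1.0738 -8.4871] [7.4476 0.8204 3.9998] -107.36927471063639
```

Call:
{"method": "arm_command", "body": {"plan": [-0.6, 0, 0, 0, 0, 0, 0, -0.6, 0, -0.8, 0, 0, 0, 0, 0, 0.9, -0.8, 0, 0, 0, 0, 0, 0, 0, 0, 0, 0, 0, 0, 0, 0, 0, 0, 0, 0]}}

```text
time: 26.12
tool_pos: [0.5467, -0.0773, 0.2113]
tool_rot: [1.43, 1.049, -1.431]
ft_force: [-0.4, -0.5, -1.5]
gripper_width: -0.0002
```

```bash
python3 q.py; python3 lines.py w13
```

```text
26.1167 [ 0.5467 -0.0773  0.2113] [ 1.4832 -0.2428  0.6417] [8.529  0.1164 5.2359] -107.49203552500256
[ 0.5467 -0.0773  0.2113] 269 183
ang -107.2 par len 43 off 38.0 mid 39 px [307.  76. 617.  74.]
ang -107.1 par len 28 off 32.4 mid 57 px [ 92. 117. 292. 115.]
ang -106.4 60 len 14 off -17.6 mid 18 px [436. 231. 385. 308.]
ang -107.2 par len 29 off -29.0 mid 54 px [301. 139.  92. 140.]
ang -107.2 par len 49 off -35.0 mid 35 px [678.  95. 323.  97.]
ang -106.3 par len 20 off 19.1 mid 21 px [621. 442. 489. 444.]
ang -106.4 60 len 19 off 18.1 mid 18 px [595. 218. 650. 324.]
ang -106.8 par len 14 off 18.5 mid 23 px [563. 208. 663. 207.]
ang -106.4 60 len 14 off 18.2 mid 19 px [651. 328. 597. 401.]
```

Call:
{"method": "arm_command", "body": {"plan": [0, -0.7, -1.6, 0, 0, 0, 0, 0, -0.9, -2.2, 0, 0, 0, 0, 0, -0.9, -2.2, 0, 0, 0, 0, 0, -0.9, -2.2, 0, 0, 0, 0, 0, 0, 0, 0, 0, 0, 0]}}

```text
time: 26.58
tool_pos: [0.5379, 0.0162, 0.2112]
tool_rot: [1.428, 1.055, -1.427]
ft_force: [0.5, 2.0, -1.0]
gripper_width: -0.0
```

Call:
{"method": "arm_command", "body": {"plan": [1.1, 0, 0, 0, 0, 0, 0, 1.2, 0, 0, 0, 0, 0, 0, 0, 0.3, 0, 0, 0, 0, 0, 0, 0.3, 0, 0, 0, 0, 0, 0, 0.2, 0, 0, 0, 0, 0]}}

```text
time: 27.0
tool_pos: [0.5471, 0.0074, 0.1881]
tool_rot: [1.431, 1.048, -1.433]
ft_force: [0.1, 0.2, 0.4]
gripper_width: 0.0002
```

```bash
python3 q.py
```

```text
27.0 [0.5471 0.0074 0.1881] [-0.3823  0.0389 -0.1786] [ 6.218   2.6491 13.3209] -107.62140804016624
```

Call:
{"method": "arm_command", "body": {"plan": [0, 0.1, 0, 0, 0, 0, 0, 0, 0.1, 0, 0, 0, 0, 0, 0, 0.1, 0, 0, 0, 0, 0, 0, 0, 0, 0, 0, 0, 0, 0, 0, 0, 0, 0, 0, 0]}}

```text
time: 27.42
tool_pos: [0.549, 0.0075, 0.1884]
tool_rot: [1.43, 1.049, -1.432]
ft_force: [-3.4, -1.5, 0.4]
gripper_width: -0.0002
```

Call:
{"method": "arm_command", "body": {"plan": [0, 0.1, 0, 0.2, 0, 0, 0, 0, 0.1, 0, 0.2, 0, 0, 0, 0, 0, 0, 0, 0, 0, 0, 0, 0, 0, 0, 0, 0, 0, 0, 0, 0, 0, 0, 0, 0]}}

```text
time: 27.83
tool_pos: [0.5502, 0.0073, 0.1881]
tool_rot: [1.434, 1.047, -1.438]
ft_force: [-5.1, -0.4, 1.3]
gripper_width: 0.0002
```

```bash
python3 q.py
```

```text
27.8333 [0.5502 0.0073 0.1881] [-1.3114 -4.6831  1.9766] [ 6.2181  2.4346 13.394 ] -107.91333114963984
```

Call:
{"method": "arm_command", "body": {"plan": [0, 0.1, 0, 0, 0, 0, 0, 0, 0.1, 0, 0, 0, 0, 0, 0, 0, 0, 0, 0, 0, 0, 0, 0, 0, 0, 0, 0, 0, 0, 0, 0, 0, 0, 0, 0]}}

```text
time: 28.25
tool_pos: [0.5513, 0.0071, 0.1878]
tool_rot: [1.433, 1.048, -1.44]
ft_force: [-8.8, 0.8, 3.1]
gripper_width: -0.0002
```

Call:
{"method": "arm_command", "body": {"plan": [0, 0.1, 0, 0, 0, 0, 0, 0, 0.1, 0, 0, 0, 0, 0, 0, 0, 0, 0, 0, 0, 0, 0, 0, 0, 0, 0, 0, 0, 0, 0, 0, 0, 0, 0, 0]}}

```text
time: 28.67
tool_pos: [0.5524, 0.0069, 0.1876]
tool_rot: [1.432, 1.05, -1.441]
ft_force: [-10.4, 2.1, 3.6]
gripper_width: 0.0002
```

```bash
python3 q.py
```

```text
28.6667 [0.5524 0.0069 0.1876] [ -3.4843 -10.6139   1.1742] [ 6.1668  2.2283 13.4128] -107.88326480197385
```

Call:
{"method": "arm_command", "body": {"plan": [0, -0.3, 0, 0, 0, 0, 0, 0, -0.8, 0, 0, 0, 0, 0, 0, -0.9, 0, 0, 0, 0, 0, -2.5, 0, 0, 0, 0, 0, 0, -3.5, 0, 0, 0, 0, 0, 0]}}

```text
time: 29.08
tool_pos: [0.5339, 0.0126, 0.2468]
tool_rot: [1.432, 1.048, -1.44]
ft_force: [1.1, 0.3, -0.2]
gripper_width: -0.0001
```

Call:
{"method": "arm_command", "body": {"plan": [-3, 0, 2.5, 0, 0, 0, 0, -2.5, 0, 3, 0, 0, 0, 0, 0, 0, 3, 0, 0, 0, 0, 0, 0, 0.5, 0, 0, 0, 0, 0, 0, 0, 0, 0, 0, 0]}}

```text
time: 29.5
tool_pos: [0.508, -0.0758, 0.3041]
tool_rot: [1.439, 1.04, -1.438]
ft_force: [0.6, 0.6, -0.2]
gripper_width: 0.0
```

Call:
{"method": "arm_command", "body": {"plan": [0, 0, 0, 0, 0, 0, 0, 0, 0, 0, 0, 0, 0, 0, 0, 0, 0, 0, 0, 0, 0, 0, 0, 0, 0, 0, 0, 0, 0, 0, 0, 0, 0, 0, 0]}}

```text
time: 29.92
tool_pos: [0.5087, -0.0727, 0.3032]
tool_rot: [1.435, 1.046, -1.435]
ft_force: [-0.4, -0.4, -0.7]
gripper_width: 0.0003
```

```bash
python3 q.py; python3 lines.py w14
```

```text
29.9167 [ 0.5087 -0.0727  0.3032] [ 0.7442 -0.2162  0.4976] [17.7144  3.9034  4.5172] -107.83566505443612
[ 0.5087 -0.0727  0.3032] 220 68
ang -106.7 60 len 18 off 19.3 mid 19 px [411. 326. 455. 249.]
ang -107.8 par len 46 off 13.2 mid 86 px [  1. 269. 221. 269.]
ang -107.2 par len 22 off 35.7 mid 41 px [372. 159. 477. 158.]
ang -107.6 par len 27 off 29.8 mid 56 px [226. 188. 354. 188.]
ang -107.7 par len 29 off 35.6 mid 36 px [478. 158. 618. 158.]
ang -106.9 60 len 18 off -17.4 mid 18 px [467. 247. 423. 322.]
ang -107.1 par len 35 off 6.4 mid 91 px [  1. 309. 166. 306.]
ang -107.7 par len 14 off 2.4 mid 39 px [361. 344. 297. 344.]
ang -108.3 par len 12 off 35.4 mid 39 px [458. 491. 403. 491.]
ang -108.2 par len 16 off 33.1 mid 52 px [357. 481. 286. 480.]
ang -107.9 par len 14 off -0.2 mid 39 px [296. 333. 362. 333.]
ang -107.8 par len 36 off 6.8 mid 92 px [168. 364.   1. 364.]
ang -109.2 par len 16 off 26.9 mid 48 px [359. 451. 287. 449.]
ang -107.4 par len 13 off 18.7 mid 19 px [476. 243. 536. 242.]
ang -107.4 par len 16 off 18.6 mid 22 px [536. 243. 612. 242.]
ang -107.6 par len 46 off -11.9 mid 86 px [218. 277.   1. 277.]
ang -108.1 par len 17 off 19.3 mid 19 px [548. 421. 472. 420.]
ang -106.9 60 len 17 off 18.1 mid 18 px [570. 258. 607. 329.]
ang -108.2 par len 13 off 18.9 mid 24 px [471. 419. 409. 418.]
ang -107.2 60 len 16 off 18.5 mid 19 px [607. 337. 566. 401.]
ang -107.7 par len 13 off -18.2 mid 18 px [481. 416. 538. 416.]
ang -107.9 par len 23 off -11.6 mid 75 px [116. 386. 221. 386.]
ang -107.2 par len 19 off -10.5 mid 101 px [  1. 386.  87. 385.]
ang -107.5 par len 21 off -28.7 mid 51 px [363. 194. 261. 194.]
ang -107.9 par len 17 off -34.7 mid 36 px [608. 163. 524. 163.]
ang -108.1 par len 14 off -31.2 mid 50 px [294. 473. 358. 473.]
```

View pics/w14full.png

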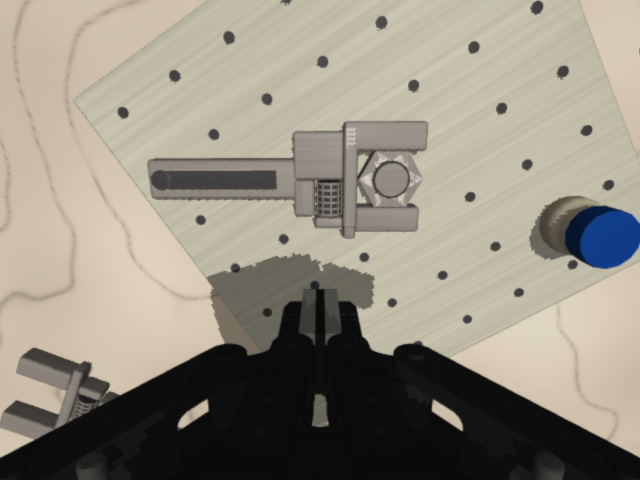

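```bash
python3 -c "
from plant import robot
print(robot.hand_in())"
```

```text
the job is handed in; nothing more can be done
None
```

I closed the wrench's jaws onto the nut, turned the nut clockwise to its stop, and handed the job in at about 30 s. The robot was clear of everything at the end.

**Jaws:** I rolled the worm with four to five strokes at about 9–11 N. On the last stroke the fingertip skidded at over 8 N of drag, so the jaws had bitten.

**Turning:** The handle took about 5–6 N while the nut turned. The stop showed as a steady rise in force, and I pushed to about 12 N the first time.

**Mending the fit:** After that push the wrench sat about 2.6° askew on the nut, so there was still some play. I eased the handle back to square and rolled the worm until it bit again (7.6–8.5 N of drag). I then pushed the nut to the stop again at about 10.6 N. Easing the handle back may have loosened the nut by about half a degree, which the second push took up.

**Last checks from the camera:**
- The nut has turned about 40.3° (0.70 rad), the same angle after both pushes.
- The wrench lies flat around the nut, within about 0.8° of square.
- The jar was still standing in the last view. I did not check the collar again, but the arm never went near it.

**What went less well:**
- Two commands were refused as malformed. In between, one stroke ran past the worm, and the fingertip hovered about 1 mm over the wrench head and the nut's edge with about 1 N showing, which is within sensor noise. I believe it did not touch the nut.
- One mistyped command dragged the fingertip a few mm sideways over the worm at about 8 N, with no visible effect.
- I could not read the jaw travel or the nut's angle directly, so both are judged from the pictures and forces.

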